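# Wind the cup lift up against its red stop clip

### The job

Fit the loose crank onto the square drive of the cup lift, all the way down onto the column and without forcing it, and wind it clockwise (seen from above) until the yellow pointer comes up snug against the rubber pad under the red stop clip: firm, but do not strain the stop. Leave the crank on and the glass standing on the lift's plate, and do not knock the other things about.

Things in the scene. Friction and masses are not known exactly. Their poses are not given: they have to be found in the camera images.
- crank: Loose crank, 0.23 kg, lying flat, socket down. Origin: on the hub's axis at its underside; z up; x along the arm from hub to grip. Hub: upright square block 32 x 32 mm, 54 mm high, sides along x and y. Arm: flat bar 22 mm wide, 10 mm thick, at the bottom, reaching to x = 66 mm.
- hub_socket (a point): mouth of the square socket in the underside of the crank's hub (same point and axes as the crank's origin): 19.5 mm wide, sides along x and y, 24 mm deep.
- grip_mid (a point): middle of the crank's upright wooden grip, on its axis, 55 mm from the hub's axis and 42 mm above the crank's underside; axes as the crank's. The grip is 18 mm in diameter, reaches from 12 to 62 mm above the underside, and spins freely about its own axis.
- shaft_seat (a point): point on the vertical axis of the lift's screw shaft at the top face of its column (100 mm above the worktop), where the crank's underside lies when fully on; z up. The shaft is stiff (about 0.08 N m) and stays where it is left; it starts at its lower stop and turns clockwise from above; one turn raises the plate 12 mm. Arm and grip sweep freely above the column.
- drive_top (a point): top of the steel drive square, on the shaft's axis, 16 mm above shaft_seat. The square is 18 mm wide and bears a blunt nose 6 mm high (17 mm in diameter, 11 mm at its tip). It stands at an unknown angle (these axes do not show it): the socket rests here, to be pressed with well under 30 N, until the crank is turned, by up to 45 degrees either way, and drops over it. Play: 5 degrees each way.
- cup_lift: The lift, fixed to the worktop. Origin: centre of the underside of its base plate, 130 x 250 x 12 mm (x by y). Column 46 x 46 mm with its top at 100 mm, centred at y = -75 mm. The lifting plate, 100 x 100 mm, is centred at y = +62 mm with its top 45 mm above the worktop at the start.
- pointer_tip (a point): upper face of the yellow pointer bar (4 mm thick) in front of the column (its -x side), which rises with the plate; 46 mm above the worktop at the start. When it meets the pad the crank turns hard: the push at the grip rises from about 1.5 to 2 N while winding by 1 N for every 29 N on the pad. Snug is 2 to 3 N more push than while winding; 5 N more strains the stop. The screw keeps up to 40 N on the pad after release.
- shot_glass: clear shot glass, 52 mm in diameter, 62 mm high, standing on the lifting plate; origin at the centre of its foot.
- tamper: bystander: tamper with dark handle and steel foot, 58 mm in diameter, 106 mm high; origin under its centre.
- timer: bystander: white kitchen timer 62 x 68 x 21 mm; origin under its centre.
- height_clip: the red stop clip, 24 mm wide, 6 mm thick, fixed on the column's front; origin level with the clip's underside, 14 to 20 mm above the pointer's start. Under it, straight above the pointer, a hard rubber pad stands out by 1 to 4 mm, unknown how far: the pointer stops there.
- lift_plate: the lifting plate with its pointer, 100 x 100 x 6 mm; origin at the centre of its underside, 39 mm above the worktop at the start. It moves up and down only, driven by the shaft (screw, 12 mm a turn).
Things that resemble listed ones, but are neither listed nor needed, are in the scene too. What is shaped like the crank but green is not meant. Leave any pink look-alike of the shot_glass alone.

How it is judged:
On the way, in this order (a step that is already met when the one before it is completed fails the run):
1. the crank is fully on the drive, upright, its underside on the column (horizontal distance between crank and shaft_seat below 0.004 m and z of crank in the frame of shaft_seat below 0.004 m and angle between crank's own z axis and vertical below 0.12 rad), for 0.2 s.
2. the pointer has been wound snug against the pad under the red clip, the crank still on (contact force between lift_plate and height_clip above 10 N and z of pointer_tip in the frame of height_clip between -0.006 and 0.002 m and horizontal distance between crank and shaft_seat below 0.004 m and z of crank in the frame of shaft_seat below 0.006 m), for 0.2 s.
At the end, for the whole second after the job is handed in: The pointer presses snugly on the pad under the red clip (over 10 N held by the screw), the crank is at rest fully on the drive (within 5 mm of the column's top), and the glass stands upright at rest on the lift's plate (contact force between lift_plate and height_clip above 10 N and z of pointer_tip in the frame of height_clip between -0.006 and 0.002 m and horizontal distance between crank and shaft_seat below 0.004 m and z of crank in the frame of shaft_seat below 0.005 m and linear speed of each of crank, shot_glass below 0.02 m/s and angle between shot_glass's own z axis and vertical below 0.1 rad and z of shot_glass in the frame of pointer_tip between -0.006 and 0.004 m); the robot touches nothing.
It fails at once if the crank is forced on: pressed with more than 30 N on the top of the drive, not yet slipped over it (contact force between crank and cup_lift above 30 N and z of crank in the frame of shaft_seat above 0.012 m and horizontal distance between crank and shaft_seat below 0.02 m).
It fails at once if the stop is strained: the pointer presses on the pad under the red clip with more than 150 N (contact force between lift_plate and height_clip above 150 N).
It fails at once if the glass is tipped over (angle between shot_glass's own z axis and vertical above 0.4 rad).
It fails at once if a bystander is knocked away by more than 30 mm (distance of any of tamper, timer from where it was at the start of the episode above 0.03 m).
It also fails if it takes over 72 s, if anything falls off the work surface, if the arm or the gripper's body presses on something with over 40 N, if the wrist force passes 120 N, or if a joint passes its speed limit or range.

### The arm

A 6-joint arm with a two-finger parallel gripper is mounted at the origin on a cart in front of the work surface, level with it; the furniture and walls round the work are solid. World frame = base frame: x ahead of the robot, y to its left, z up, the work surface at z = 0. Lengths are in m, angles in rad, forces in N, time in s.
With the tool pointing down it reaches from about 0.35 to 0.975 m from the base axis. Payload 4.9 kg.
Tool frame: the origin (TCP) lies at the very end of the fingers, on their centre line; the grasp point (between the pads) lies 19 mm behind it (pinch_z is the distance from the TCP to the grasp point, in m); z points along the fingers, y is the line along which they close (so a half turn about z gives the same grasp; the last joint's range is limited). The gripper opens to 85 mm and grips with 20 to 120 N. Pads are 22 mm wide; open, the fingers measure 114 mm over their backs; the gripper's body (76 mm by 85 mm) begins 54 mm behind the grasp point. The pads swing forward as they close: fully open they stand 13 mm farther back than shut.
Start: joints at [-1.297, 0.053, 1.613, -0, 1.476, -0.119], TCP at [0.239, -0.577, 0.231] pointing down, gripper open.
Joint ranges: [-3.01, 3.01], [-1.01, 2.22], [0.06, 2.58], [-1.02, 4.17], [0.09, 2.62], [-3.14, 3.14]. Speed limits (rad/s): [2.57, 2.57, 3.14, 3.14, 3.14, 3.14].

### API

Orientations are given as a unit quaternion [w, x, y, z].
In Python, from plant import * gives the robot as it stands. The module is installed in compiled form; this text tells all that it offers.
- The arm moves only by the tool play_rows, never from a script. Its arguments are lists of equal length, an entry for each row: "linear": the shift along the world's x, y, z in m, a list of three; "turn": the turn about the world's z in degrees. A call has 1 to 8 rows; each row shifts and turns the commanded pose from where the row before left it; what a row does not reach is not made up. A row lasts 1/8 s, in which the tool goes at most 62.5 mm and 10.7 degrees, less where a joint would pass 70% of its speed; a pose out of reach is approached as far as the arm can. A call is refused whole if a number of a shift passes 0.0625 or a number of a turn 10.7, either way. A call with a gripper value outside its range is refused whole. "hand" is the finger opening in m, from 0 to 0.0854, set as the call begins (left out, the last holds). The fingers move at their own pace and stop on an object; the grip force is fixed at half the most. Time passes only in rows, so rows that do not move let the fingers close. It gives the time, the measured TCP pose, the force, the opening and the grip force at its end, in the units of the state.
- state(): the state, without advancing time (a new reading comes with each control period).
- grab_frame(name): name is "scene" or "top" or "wrist"; returns the picture (400x640x3 uint8, red, green, blue); there is no depth.
- camera_info(name): a dict with "camera_matrix" (3x3 intrinsics, pixels), "distortion" ([k1, k2, p1, p2, k3] as OpenCV has them; the pictures are not rectified), "origin" and "attitude" of the camera in the world; the wrist camera has in their place "mount" (4x4, takes a point from camera to tool coordinates, whose origin is the TCP and whose axes are the flange's). Camera axes: x right, y down, z forward; pixel columns grow to the right and rows downward; lengths in m; the calibration is good to about 2 mm. A picture is of the moment at which its call begins: read the wrist's pose just before it. camera_info takes no time and is no camera call.
- job_done(): hands the job in; it is judged then, once.
Trained networks look in the newest picture that a camera, given by its name, has taken for a name from the list of things; names that differ only in an ending like _2 or _b are one class to them, and where a whole thing is asked for, a point or a joint stands for the part that bears it (a point fixed in the world has none). Each returns a list of dicts, best first, with "p" (0 to 1); they miss things now and then, are a little off and sometimes report something else, mostly with a low value. They report only what shows in the picture. A call takes as long as a camera call. They do not tell look-alikes from the thing itself.
- trace(camera, thing): "region" (400x640 bool, what is visible of it) and "location" ([column, row] in pixels, amid what is visible of it).
The state is a dict: "time": time; "joint_pos": joint angles; "joint_vel": joint speeds; "joint_efforts": joint torques, N m; "tool_pos": TCP position; "tool_rot": TCP orientation; "contact_force": force on the tool from outside, world axes, zero at the start; "ft_torque": the same for the moment, N m; "gripper_width": opening from 0.0 (shut) to 1.0 (fully open); "grasp_force": force on a finger pad.
Only numpy, scipy, OpenCV 4.12 (cv2) and the standard library are available. Lean on these libraries where they do the work, as an engineer would, in place of code of your own. Each camera call takes 0.05 s, during which the arm holds its last target. There are 200 camera calls.

## Working session

There is one attempt and no reset: what is moved stays moved. The work goes in short steps, Python scripts to look and compute and a tool call to move; the robot and the scene stay as the last step left them, time stands still between calls to the robot, and variables do not carry over. Pictures are saved under pics/ and viewed, at most 10 in all, crops included, and the job is handed in when it is done.

Besides the shell and the picture viewer there is one more tool, called as a command line: name --pt "numbers of a row" for each row, then --argument value for the rest. play_rows: Moves the arm, as the interface text tells. Its arguments: {"type":"object","properties":{"linear":{"type":"array","items":{"type":"array","items":{"type":"number"}}},"turn":{"type":"array","items":{"type":"number"}},"hand":{"type":"number"}},"required":["linear","turn"]}

```bash
mkdir -p pics; cat > h.py <<'E'
from plant import *
import numpy as np, cv2
from scipy.spatial.transform import Rotation as R
def q2R(q): return R.from_quat([q[1],q[2],q[3],q[0]]).as_matrix()
def campose(n):
    c=camera_info(n)
    if n=='wrist':
        s=state(); M=np.array(c['mount']); Rt=q2R(s['tool_rot']); 
        return Rt@M[:3,:3], np.array(s['tool_pos'])+Rt@M[:3,3]
    a=np.array(c['attitude']); Rm=a if a.shape==(3,3) else q2R(a)
    return Rm,np.array(c['origin'])
def pix2w(n,uv,z,pose=None):
    c=camera_info(n); Rm,o=pose or campose(n)
    p=cv2.undistortPoints(np.array(uv,float).reshape(-1,1,2),np.array(c['camera_matrix']),np.array(c['distortion'])).reshape(-1,2)
    d=np.c_[p,np.ones(len(p))]@Rm.T
    return o+d*((z-o[2])/d[:,2:3])
def w2pix(n,P,pose=None):
    c=camera_info(n); Rm,o=pose or campose(n)
    X=(np.array(P,float).reshape(-1,3)-o)@Rm
    return cv2.projectPoints(X,np.zeros(3),np.zeros(3),np.array(c['camera_matrix']),np.array(c['distortion']))[0].reshape(-1,2)
def save(im,f): cv2.imwrite('pics/'+f,im[:,:,::-1])
E
python3 - <<'E'
from h import *
for n in ['scene','top']:
    im=grab_frame(n); save(im,n+'0.png'); np.save(n+'0.npy',im)
    print(n,campose(n), camera_info(n)['camera_matrix'])
    for t in ['crank','cup_lift','shot_glass','tamper','timer','height_clip','lift_plate','grip_mid','hub_socket','drive_top']:
        try: r=trace(n,t)
        except Exception as e: print(t,e); continue
        print(n,t,[(round(d['p'],2),np.round(d['location']).tolist(),int(d['region'].sum())) for d in r[:3]])
print(state(), camera_info('wrist')['mount'])
E
```

```text
scene (array([[ 0.69932312, -0.38984918,  0.59913671],
       [-0.71432052, -0.35026944,  0.60585272],
       [-0.02633191, -0.85166246, -0.52342878]]), array([-0.40041125, -0.92466687,  0.91619112])) [[508.44873925   0.         308.124902  ]
 [  0.         508.44873925 198.08467757]
 [  0.           0.           1.        ]]
scene crank [(0.8, [362.0, 260.0], 335), (0.61, [329.0, 276.0], 565), (0.57, [368.0, 295.0], 435)]
scene cup_lift [(0.78, [333.0, 228.0], 2282), (0.73, [363.0, 263.0], 374)]
scene shot_glass [(0.9, [279.0, 243.0], 368), (0.88, [312.0, 202.0], 353)]
scene tamper [(0.54, [236.0, 191.0], 329), (0.25, [322.0, 221.0], 689)]
scene timer [(0.24, [363.0, 259.0], 357)]
scene height_clip [(0.54, [351.0, 225.0], 12)]
scene lift_plate [(0.63, [323.0, 221.0], 659)]
scene grip_mid [(0.74, [330.0, 276.0], 552), (0.73, [373.0, 299.0], 403), (0.57, [363.0, 262.0], 320)]
scene hub_socket [(0.74, [364.0, 264.0], 379), (0.61, [369.0, 293.0], 413), (0.56, [329.0, 276.0], 552)]
scene drive_top [(0.89, [336.0, 228.0], 2317), (0.6, [321.0, 218.0], 616)]
top (array([[ 5.76293037e-03, -9
[... 1225 characters left out ...]
e-04, -3.93685234e+01, -3.70471966e+01, -2.64696328e-04,
        5.06981214e-04,  1.44454083e-05]), 'tool_pos': array([ 0.23924347, -0.57736364,  0.23130448]), 'tool_rot': array([-2.39632977e-05,  9.80776048e-01,  1.95136729e-01,  2.09810895e-05]), 'contact_force': array([-0.75955986,  0.01343834,  0.03794482]), 'ft_torque': array([-0.00768184,  0.06621523,  0.04870796]), 'grasp_force': 0.0, 'gripper_width': 1.0018706810404765} [[-1.15076927e-03 -9.45656056e-01 -3.25166571e-01  8.31064863e-02]
 [ 9.99999333e-01 -1.11884003e-03 -2.85178928e-04 -8.78310826e-04]
 [-9.41281939e-05 -3.25166682e-01  9.45656714e-01 -1.41372223e-01]
 [ 0.00000000e+00  0.00000000e+00  0.00000000e+00  1.00000000e+00]]
```

View pics/top0.png

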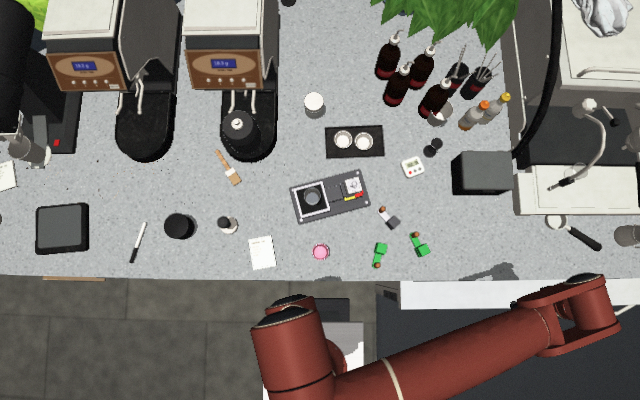

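View pics/scene0.png

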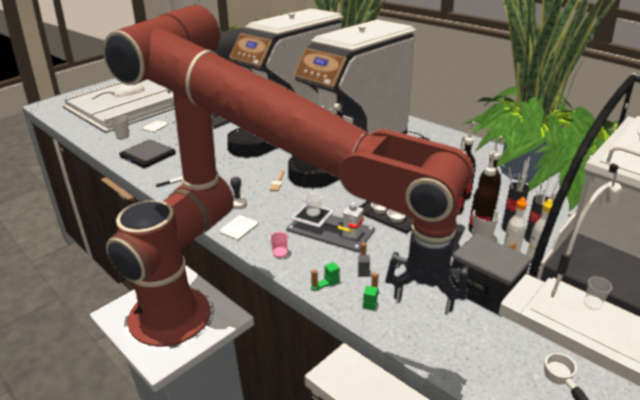

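```bash
python3 - <<'E'
from h import *
for k,uv,z in [('hub',(393,223),.054),('grip',(382,210),.062),('column',(352,186),.116),('glassfoot',(312,199),.045),('base c',(330,197),.012),('g1',(379,253),0.03),('g2',(419,245),.03),('timer',(412,167),.021),('tamper',(227,224),.05)]:
    print(k,pix2w('top',[uv],z).round(3))
E
```

```text
hub [[ 0.462 -0.252  0.054]]
grip [[ 0.503 -0.216  0.062]]
column [[ 0.569 -0.117  0.116]]
glassfoot [[0.54  0.008 0.045]]
base c [[ 0.553 -0.052  0.012]]
g1 [[ 0.368 -0.209  0.03 ]]
g2 [[ 0.394 -0.339  0.03 ]]
timer [[ 0.656 -0.328  0.021]]
tamper [[0.456 0.28  0.05 ]]
```

play_rows --pt "0.028 0.046 0.025" --pt "0.028 0.046 0.02" --pt "0.028 0.046 0.02" --pt "0.028 0.046 0.02" --pt "0.028 0.046 0.01" --pt "0.028 0.046 0" --pt "0.028 0.046 0" --pt "0.028 0.046 0" --turn '[0,0,0,0,0,0,0,0]' --hand 0.0854

```text
time: 2.1
tool_pos: [0.4639, -0.2078, 0.3266]
tool_rot: [0.0, 0.981, 0.195, 0.0]
contact_force: [1.5, 0.1, 0.4]
gripper_width: 1.003
grasp_force: 0.0
```

play_rows --pt "0 0 0" --pt "0 0 0" --turn '[0,0]'

```text
time: 2.35
tool_pos: [0.4631, -0.2096, 0.3263]
tool_rot: [0.0, 0.981, 0.195, -0.0]
contact_force: [-0.3, 0.0, 0.0]
gripper_width: 1.0
grasp_force: 0.0
```

```bash
python3 - <<'E'
from h import *
s=state(); n='wrist'; print(s['tool_pos'],s['tool_rot'],s['time'])
R0,o=campose(n); np.savez('w1.npz',R=R0,o=o)
im=grab_frame(n); save(im,'w1.png')
for t in ['crank','cup_lift','hub_socket','drive_top','grip_mid']:
    r=trace(n,t); print(t,[(round(d['p'],2),np.round(d['location']).tolist(),int(d['region'].sum())) for d in r[:4]])
E
```

```text
[ 0.46307698 -0.20961889  0.32633057] [ 2.34907524e-04  9.80742446e-01  1.95305335e-01 -1.60345614e-04] 2.35
crank [(0.74, [384.0, 227.0], 1307), (0.71, [298.0, 207.0], 1194), (0.62, [345.0, 149.0], 1216)]
cup_lift [(0.73, [251.0, 49.0], 14055), (0.49, [346.0, 149.0], 1207)]
hub_socket [(0.97, [379.0, 228.0], 1363), (0.75, [345.0, 151.0], 1201), (0.6, [296.0, 207.0], 1222)]
drive_top [(0.82, [252.0, 49.0], 14462)]
grip_mid [(0.95, [348.0, 149.0], 1234), (0.82, [296.0, 206.0], 1167), (0.76, [383.0, 226.0], 1222)]
```

View pics/w1.png

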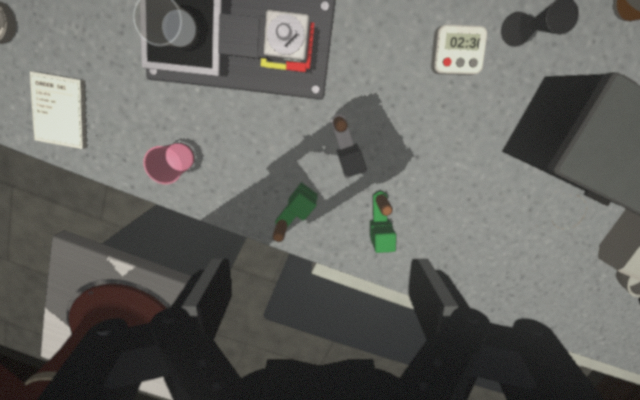

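```bash
python3 - <<'E'
from h import *
im=cv2.imread('pics/w1.png')
a=cv2.resize(im[100:200,300:400],(400,400),interpolation=cv2.INTER_CUBIC); b=cv2.resize(im[0:100,240:340],(400,400),interpolation=cv2.INTER_CUBIC)
cv2.imwrite('pics/w1c.png',cv2.convertScaleAbs(np.hstack([a*1.0,b*.7]),alpha=1.4))
E
```

```text
(no output)
```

View pics/w1c.png

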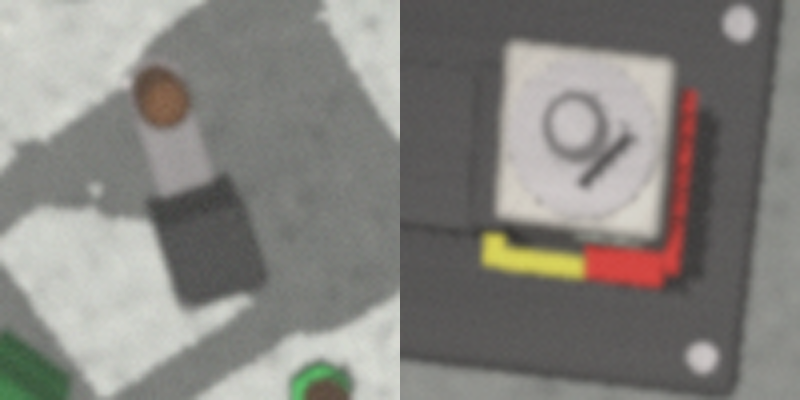

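```bash
python3 - <<'E'
from h import *
d=np.load('w1.npz'); P=(d['R'],d['o']); print('cam',d['o'])
def c1(p): p=np.array(p,float); return (p+.5)/4-.5+[300,100]
def c2(p): p=np.array(p,float)-[400,0]; return (p+.5)/4-.5+[240,0]
H=pix2w('wrist',c1([(155,228),(238,205),(268,280),(185,305)]),.054,P)
g=pix2w('wrist',c1([(162,97)]),.062,P)
C=pix2w('wrist',c2([(508,42),(672,60),(662,236),(498,218)]),.100,P)
t=pix2w('wrist',c2([(575,125)]),.122,P)
hc=H.mean(0); print('hub',H.round(4),hc,'edges',np.linalg.norm(np.diff(H,axis=0),axis=1))
for a,b in [(0,3),(1,2),(0,1),(3,2)]: v=H[a]-H[b]; print(np.degrees(np.arctan2(v[1],v[0])))
v=(g-hc)[0]; print('grip',g,np.hypot(*v[:2]),np.degrees(np.arctan2(v[1],v[0])))
print('col',C.round(4),C.mean(0),np.linalg.norm(np.diff(C,axis=0),axis=1)); v=C[0]-C[3]; print(np.degrees(np.arctan2(v[1],v[0])));print('tip',t)
E
```

```text
cam [ 0.5395389  -0.17689554  0.46766873]
hub [[ 0.4697 -0.2328  0.054 ]
 [ 0.4873 -0.2551  0.054 ]
 [ 0.468  -0.2752  0.054 ]
 [ 0.4493 -0.2528  0.054 ]] [ 0.4685655  -0.25399946  0.054     ] edges [0.02843689 0.02785299 0.02916423]
44.411562252073686
46.05660185445797
128.29663870303918
129.9205675396467
grip [[ 0.51046528 -0.21701482  0.062     ]] 0.055887877023182285 41.434619271120994
col [[ 0.5916 -0.0957  0.1   ]
 [ 0.6037 -0.1368  0.1   ]
 [ 0.5626 -0.1504  0.1   ]
 [ 0.5501 -0.1078  0.1   ]] [ 0.57702473 -0.12267692  0.1       ] [0.04294657 0.04331185 0.04445759]
16.284848429286917
tip [[ 0.57711223 -0.12238941  0.122     ]]
```

play_rows --pt "0 -0.005 -0.01" --pt "0 -0.005 -0.01" --pt "0 -0.005 -0.01" --pt "0 -0.005 -0.01" --pt "0 -0.005 -0.01" --pt "0 -0.005 -0.01" --pt "0 -0.005 -0.01" --pt "0.005 -0.01 -0.01" --turn '[10.5,10.5,10.5,10.5,10.5,10.5,10.5,10.5]'

```text
time: 3.65
tool_pos: [0.4679, -0.255, 0.246]
tool_rot: [0.0, 0.596, 0.803, -0.0]
contact_force: [-0.0, 0.2, -0.1]
gripper_width: 1.002
grasp_force: 0.0
```

```bash
python3 -c "
from h import *
s=state();print(s['joint_pos'],s['tool_rot'])"
```

```text
[-6.38714272e-01 -1.77748696e-01  1.80861985e+00 -7.00098806e-06
  1.51061609e+00 -9.31949605e-01] [ 5.27061508e-05  5.96216670e-01  8.02823567e-01 -3.49067779e-06]
```

play_rows --pt "0 0 0" --pt "0 0 0" --pt "0 0 0" --pt "0 0 0" --pt "0 0 0" --pt "0 0 0" --pt "0 0 0" --pt "0 0 0" --turn '[10.5,10.5,10.5,10.5,10.5,10.5,10.5,10.5]'

```text
time: 4.65
tool_pos: [0.4679, -0.255, 0.2463]
tool_rot: [-0.0, -0.094, 0.996, -0.0]
contact_force: [-0.2, 0.1, 0.8]
gripper_width: 1.001
grasp_force: 0.0
```

play_rows --pt "0 0 0" --pt "0 0 0" --pt "0 0 0" --pt "0 0 0" --pt "0 0 0" --turn '[10.5,10.5,10.5,0,0]'

```text
time: 5.28
tool_pos: [0.4681, -0.2547, 0.2463]
tool_rot: [-0.0, -0.357, 0.934, 0.0]
contact_force: [-0.3, 0.2, 0.6]
gripper_width: 1.004
grasp_force: 0.0
```

```bash
python3 - <<'E'
from h import *
s=state(); n='wrist'; print(s['tool_pos'],s['tool_rot'],s['time'],s['joint_pos'][5])
R0,o=campose(n); np.savez('w2.npz',R=R0,o=o); print(o)
im=grab_frame(n); save(im,'w2.png')
u=w2pix('wrist',[[.4686,-.254,.054],[.5105,-.217,.062]]);print(u)
c=u.mean(0).astype(int); x0,y0=max(c[0]-75,0),max(c[1]-75,0); print(x0,y0)
a=cv2.resize(im[y0:y0+150,x0:x0+150],(600,600),interpolation=cv2.INTER_CUBIC)
save(cv2.convertScaleAbs(a,alpha=1.5),'w2c.png')
E
```

```text
[ 0.46805532 -0.25467754  0.246297  ] [-2.19627423e-05 -3.56955045e-01  9.34121563e-01  1.29100534e-05] 5.275 -2.9388148105832252
[ 0.4047635  -0.30993996  0.38767191]
[[318.98086002 171.10136407]
 [318.69991358 221.27278283]]
243 121
```

View pics/w2c.png

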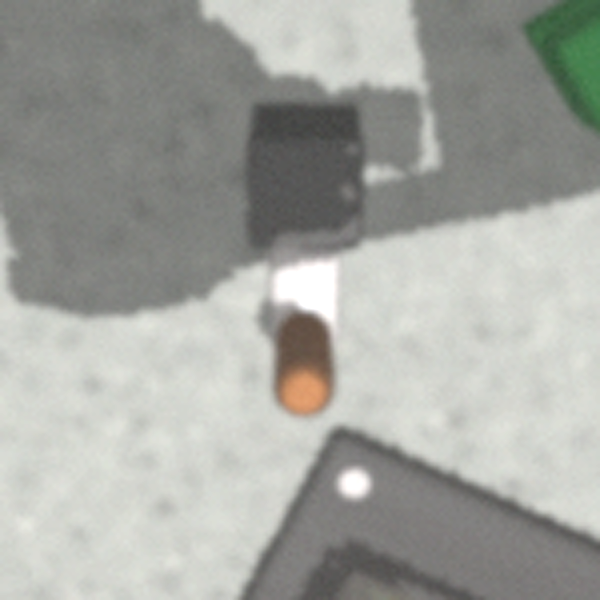

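```bash
python3 - <<'E'
from h import *
d=np.load('w2.npz'); P=(d['R'],d['o'])
def c1(p): p=np.array(p,float); return (p+.5)/4-.5+[243,121]
H=pix2w('wrist',c1([(249,140),(360,138),(362,243),(249,245)]),.054,P)
g=pix2w('wrist',c1([(304,392)]),.062,P)
hc=H.mean(0); print('hub',hc,'edges',np.linalg.norm(np.diff(H,axis=0),axis=1))
v=(g-hc)[0]; print('grip',g,np.hypot(*v[:2]),np.degrees(np.arctan2(v[1],v[0])))
for a,b in [(3,0),(2,1)]: v=H[a]-H[b]; print(np.degrees(np.arctan2(v[1],v[0])))
E
```

```text
hub [ 0.46659224 -0.25595503  0.054     ] edges [0.02975711 0.02928049 0.03112153]
grip [[ 0.50811651 -0.21929092  0.062     ]] 0.055394239486731375 41.44308790228809
40.9075410768528
43.57657800198833
```

play_rows --pt "0 0 -0.03" --pt "0 0 -0.05" --pt "0 0 -0.05" --pt "0 0 -0.05" --pt "0 0 -0.03" --pt "0 0 -0.018" --pt "0 0 0" --pt "0 0 0" --turn '[0,0,0,0,0,0,0,0]' --hand 0.06

```text
time: 6.32
tool_pos: [0.4694, -0.2553, 0.02]
tool_rot: [0.001, -0.358, 0.934, -0.001]
contact_force: [0.5, 0.5, 0.5]
gripper_width: 0.704
grasp_force: 0.0
```

play_rows --pt "0 0 0" --pt "0 0 0" --pt "0 0 0" --pt "0 0 0" --turn '[0,0,0,0]' --hand 0

```text
time: 6.82
tool_pos: [0.4694, -0.2553, 0.02]
tool_rot: [0.001, -0.358, 0.934, -0.001]
contact_force: [-0.2, -1.1, 6.3]
gripper_width: 0.368
grasp_force: 60.6
```

play_rows --pt "0 0 0.04" --pt "0 0 0.05" --pt "0 0 0.05" --pt "0.03 0.034 0.05" --pt "0.04 0.044 0.03" --pt "0.04 0.045 0.03" --pt "0.03 0.035 0" --pt "0.02 0.02 0" --turn '[0,0,0,0,0,0,0,0]'

```text
time: 7.82
tool_pos: [0.6214, -0.0827, 0.26]
tool_rot: [-0.0, -0.359, 0.933, 0.0]
contact_force: [-0.5, 0.4, -1.1]
gripper_width: 0.366
grasp_force: 60.1
```

play_rows --pt "0 0 0" --pt "0 0 0" --turn '[0,0]'

```text
time: 8.07
tool_pos: [0.6199, -0.085, 0.2596]
tool_rot: [-0.001, -0.358, 0.934, 0.0]
contact_force: [0.4, 0.0, -1.5]
gripper_width: 0.369
grasp_force: 60.1
```

```bash
python3 - <<'E'
from h import *
s=state(); n='wrist'; print(s['tool_pos'],s['tool_rot'],s['time'],s['joint_pos'][5],s['contact_force'],s['ft_torque'],s['gripper_width'])
R0,o=campose(n); np.savez('w3.npz',R=R0,o=o); print(o)
im=grab_frame(n); save(im,'w3.png')
u=w2pix('wrist',[[.577,-.1225,.11]]);print(u)
c=u.mean(0).astype(int); x0,y0=max(c[0]-75,0),max(c[1]-75,0); print(x0,y0)
a=cv2.resize(im[y0:y0+150,x0:x0+150],(600,600),interpolation=cv2.INTER_CUBIC)
save(a,'w3c.png')
E
```

```text
[ 0.61994552 -0.08502958  0.25958385] [-9.50499692e-04 -3.58352325e-01  9.33585864e-01  3.78323217e-04] 8.075 -2.5587206896354533 [ 0.36586853  0.03186198 -1.54548845] [ 0.0045048   0.00934197 -0.00125272] 0.3686728766113772
[ 0.55710586 -0.14048089  0.40108162]
[[319.62342604 121.12717425]]
244 46
```

View pics/w3c.png

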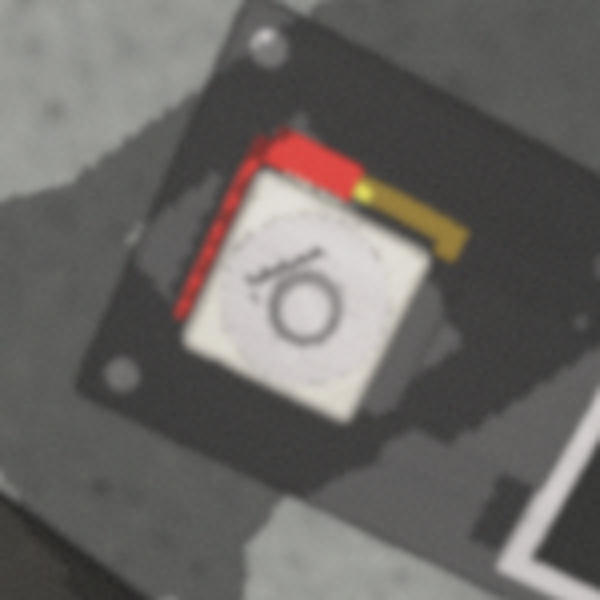

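```bash
python3 - <<'E'
from h import *
d=np.load('w3.npz'); P=(d['R'],d['o']); e=np.load('w1.npz'); P1=(e['R'],e['o'])
def c3(p): p=np.array(p,float); return (p+.5)/4-.5+[244,46]
def c2(p): p=np.array(p,float)-[400,0]; return (p+.5)/4-.5+[240,0]
C=pix2w('wrist',c3([(262,168),(430,255),(350,424),(182,343)]),.100,P)
print('col',C.mean(0),np.linalg.norm(np.diff(C,axis=0),axis=1))
print('tip',pix2w('wrist',c3([(306,309)]),.122,P))
for n,p,f,q in [('v3',[(258,278),(320,250)],c3,P),('v1',[(585,185),(635,135)],c2,P1)]:
  for z in (.1,.116):
    L=pix2w('wrist',f(p),z,q); v=L[1]-L[0]; print(n,z,L.round(4).tolist(),np.degrees(np.arctan2(v[1],v[0])))
E
```

```text
col [ 0.57689208 -0.12162842  0.1       ] [0.04320297 0.04349662 0.04434837]
tip [[ 0.57696532 -0.12164959  0.122     ]]
v3 0.1 [[0.5807, -0.1332, 0.1], [0.5664, -0.1267, 0.1]] 155.6305868686527
v3 0.116 [[0.5795, -0.1336, 0.116], [0.5659, -0.1275, 0.116]] 155.63058686865273
v1 0.1 [[0.5667, -0.1266, 0.1], [0.5832, -0.1345, 0.1]] -25.53411605292536
v1 0.116 [[0.5655, -0.1288, 0.116], [0.5813, -0.1364, 0.116]] -25.53411605292532
```

play_rows --pt "-0.0142 -0.0121 -0.03" --pt "-0.0141 -0.012 -0.03" --pt "-0.0141 -0.012 -0.03" --pt "0 0 -0.015" --pt "0 0 0" --pt "0 0 0" --turn '[8,8,7,0,0,0]'

```text
time: 8.88
tool_pos: [0.5795, -0.121, 0.1573]
tool_rot: [0.001, -0.537, 0.844, -0.001]
contact_force: [0.3, 0.3, -2.2]
gripper_width: 0.369
grasp_force: 60.0
```

```bash
cat > s.py <<'E'
from h import *
def st():
    s=state(); q=s['tool_rot']; yaw=np.degrees(2*np.arctan2(q[2],q[1]))%360
    print('t',s['time'],'pos',np.round(s['tool_pos'],4),'yaw',round(yaw,2),'tilt',np.round([q[0],q[3]],4),'F',np.round(s['contact_force'],2),'T',np.round(s['ft_torque'],3),'j6',round(s['joint_pos'][5],2),'w',round(s['gripper_width']*85.4,1))
if __name__=='__main__': st()
E
python3 s.py
```

```text
t 8.875 pos [ 0.5795 -0.121   0.1573] yaw 244.96 tilt [ 0.0009 -0.001 ] F [ 0.33  0.34 -2.18] T [-0.039  0.024  0.012] j6 -3.04 w 31.5
```

play_rows --pt "-0.002 0 -0.01" --pt "0 0 -0.009" --pt "0 0 0" --pt "0 0 0" --turn '[0,0,0,0]'

```text
time: 9.38
tool_pos: [0.5768, -0.121, 0.1364]
tool_rot: [0.0, -0.537, 0.843, -0.001]
contact_force: [4.8, -0.7, -4.7]
gripper_width: 0.368
grasp_force: 60.0
```

play_rows --pt "0 0 -0.001" --pt "0 0 -0.001" --pt "0 0 0" --turn '[0,0,0]'

```text
time: 9.75
tool_pos: [0.5769, -0.1211, 0.1358]
tool_rot: [0.001, -0.537, 0.843, -0.001]
contact_force: [2.8, -1.4, 2.6]
gripper_width: 0.366
grasp_force: 60.6
```

```bash
python3 s.py
```

```text
t 9.75 pos [ 0.5769 -0.1211  0.1358] yaw 245.0 tilt [ 0.0005 -0.0007] F [ 2.83 -1.44  2.58] T [-0.195 -0.547  0.004] j6 -3.04 w 31.2
```

play_rows --pt "0.0008 -0.0004 0" --pt "0 0 -0.001" --pt "0 0 0" --turn '[0,0,0]'

```text
time: 10.12
tool_pos: [0.5773, -0.1213, 0.1353]
tool_rot: [0.0, -0.537, 0.843, 0.0]
contact_force: [-1.2, 1.7, 8.4]
gripper_width: 0.365
grasp_force: 61.5
```

```bash
python3 s.py
```

```text
t 10.125 pos [ 0.5773 -0.1213  0.1353] yaw 245.01 tilt [0. 0.] F [-1.2   1.7   8.37] T [0.119 0.238 0.012] j6 -3.04 w 31.1
```

play_rows --pt "0 0 0" --pt "0 0 0" --pt "0 0 0" --pt "0 0 0" --turn '[-4,-4,-4,0]'

```text
time: 10.62
tool_pos: [0.5777, -0.1212, 0.1355]
tool_rot: [0.001, -0.446, 0.895, -0.0]
contact_force: [0.2, 0.7, 8.2]
gripper_width: 0.366
grasp_force: 61.3
```

```bash
python3 s.py
```

```text
t 10.625 pos [ 0.5777 -0.1212  0.1355] yaw 232.99 tilt [ 0.0006 -0.0002] F [0.16 0.71 8.23] T [ 0.18  -0.011  0.017] j6 -2.83 w 31.3
```

play_rows --pt "0 0 0" --pt "0 0 0" --pt "0 0 0" --pt "0 0 0" --turn '[-4,-4,-4,0]'

```text
time: 11.12
tool_pos: [0.5779, -0.1212, 0.1356]
tool_rot: [0.001, -0.35, 0.937, -0.0]
contact_force: [0.7, 1.5, 7.9]
gripper_width: 0.364
grasp_force: 61.4
```

play_rows --pt "0 0 0" --pt "0 0 0" --pt "0 0 0" --pt "0 0 0" --turn '[-4,-4,-4,0]'

```text
time: 11.62
tool_pos: [0.578, -0.1213, 0.1357]
tool_rot: [0.001, -0.25, 0.968, -0.0]
contact_force: [0.8, 0.6, 8.2]
gripper_width: 0.365
grasp_force: 61.4
```

```bash
python3 s.py
```

```text
t 11.625 pos [ 0.578  -0.1213  0.1357] yaw 208.99 tilt [ 0.001  -0.0003] F [0.85 0.63 8.19] T [ 0.135 -0.159 -0.033] j6 -2.41 w 31.1
```

play_rows --pt "0 0 0" --pt "0 0 0" --pt "0 0 0" --pt "0 0 0" --turn '[-4,-4,-4,0]'

```text
time: 12.12
tool_pos: [0.578, -0.1213, 0.1357]
tool_rot: [0.001, -0.148, 0.989, -0.0]
contact_force: [0.4, 0.5, 7.9]
gripper_width: 0.365
grasp_force: 61.4
```

play_rows --pt "0 0 0" --pt "0 0 0" --pt "0 0 0" --pt "0 0 0" --turn '[-4,-4,-4,0]'

```text
time: 12.62
tool_pos: [0.578, -0.1213, 0.1357]
tool_rot: [0.001, -0.044, 0.999, -0.0]
contact_force: [0.1, 0.7, 7.9]
gripper_width: 0.367
grasp_force: 61.4
```

```bash
python3 s.py
```

```text
t 12.625 pos [ 0.578  -0.1213  0.1357] yaw 184.99 tilt [ 0.0011 -0.0001] F [0.06 0.68 7.91] T [ 0.134 -0.13   0.08 ] j6 -1.99 w 31.4
```

play_rows --pt "0 0 0" --pt "0 0 0" --pt "0 0 0" --pt "0 0 0" --turn '[-4,-4,-4,0]'

```text
time: 13.12
tool_pos: [0.5781, -0.1212, 0.1356]
tool_rot: [0.001, 0.061, 0.998, 0.0]
contact_force: [1.9, 1.5, 7.1]
gripper_width: 0.368
grasp_force: 61.3
```

play_rows --pt "0 0 0" --pt "0 0 0" --pt "0 0 0" --pt "0 0 0" --turn '[-4,-4,-4,0]'

```text
time: 13.62
tool_pos: [0.5781, -0.1211, 0.1354]
tool_rot: [0.001, 0.165, 0.986, 0.0]
contact_force: [1.5, 1.0, 6.3]
gripper_width: 0.366
grasp_force: 61.2
```

```bash
python3 s.py; python3 - <<'E'
from h import *
n='scene'; im=grab_frame(n); u=w2pix(n,[[.577,-.122,.11]])[0].astype(int); print(u)
a=cv2.resize(im[u[1]-50:u[1]+50,u[0]-50:u[0]+50],(600,600),interpolation=cv2.INTER_CUBIC); save(a,'s1.png')
E
```

```text
t 13.625 pos [ 0.5781 -0.1211  0.1354] yaw 161.0 tilt [0.0011 0.0003] F [1.55 1.   6.26] T [ 0.229 -0.265  0.013] j6 -1.57 w 31.3
[352 206]
```

View pics/s1.png

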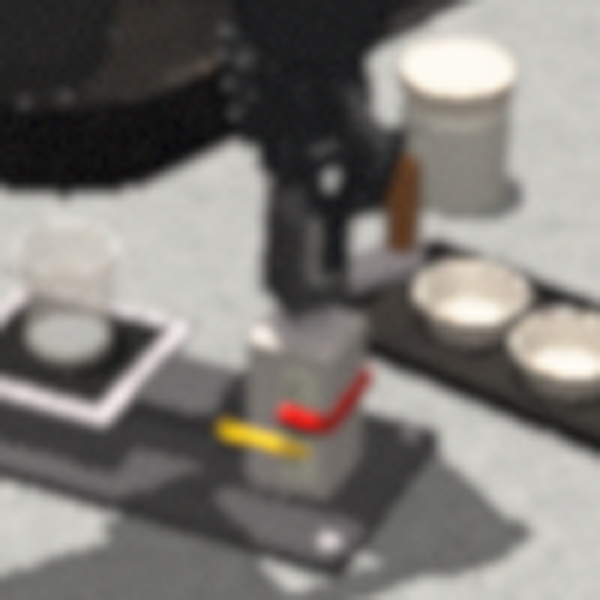

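play_rows --pt "0 0 0" --pt "0 0 0" --pt "0 0 0" --turn '[-3,-3,0]'

```text
time: 14.05
tool_pos: [0.578, -0.1216, 0.1341]
tool_rot: [0.001, 0.216, 0.976, -0.0]
contact_force: [5.1, -1.2, 0.9]
gripper_width: 0.366
grasp_force: 60.4
```

```bash
python3 s.py
```

```text
t 14.05 pos [ 0.578  -0.1216  0.1341] yaw 155.04 tilt [ 0.0014 -0.0002] F [ 5.1  -1.23  0.85] T [-0.281 -0.966  0.071] j6 -1.47 w 31.3
```

play_rows --pt "0 0 -0.001" --pt "0 0 0" --turn '[0,0]'

```text
time: 14.3
tool_pos: [0.578, -0.1218, 0.133]
tool_rot: [0.001, 0.216, 0.976, -0.0]
contact_force: [6.0, -2.6, 0.2]
gripper_width: 0.364
grasp_force: 60.4
```

```bash
python3 s.py
```

```text
t 14.3 pos [ 0.578  -0.1218  0.133 ] yaw 155.06 tilt [ 0.0014 -0.0003] F [ 5.99 -2.57  0.25] T [-0.407 -0.972  0.017] j6 -1.47 w 31.1
```

play_rows --pt "0.001 -0.0005 -0.001" --pt "0 0 -0.002" --pt "0 0 -0.002" --pt "0 0 0" --turn '[0,0,0,0]'

```text
time: 14.8
tool_pos: [0.5782, -0.122, 0.1273]
tool_rot: [0.0, 0.216, 0.976, -0.0]
contact_force: [4.4, -2.8, -0.5]
gripper_width: 0.367
grasp_force: 60.4
```

```bash
python3 s.py
```

```text
t 14.8 pos [ 0.5782 -0.122   0.1273] yaw 155.01 tilt [ 0.0001 -0.0001] F [ 4.37 -2.8  -0.46] T [-0.428 -0.86   0.01 ] j6 -1.47 w 31.3
```

play_rows --pt "0.0008 -0.0006 -0.002" --pt "0 0 -0.002" --pt "0 0 -0.002" --pt "0 0 -0.001" --pt "0 0 0" --turn '[0,0,0,0,0]'

```text
time: 15.42
tool_pos: [0.5783, -0.1221, 0.1201]
tool_rot: [-0.001, 0.216, 0.976, 0.0]
contact_force: [0.8, -1.1, -1.9]
gripper_width: 0.362
grasp_force: 60.3
```

```bash
python3 s.py
```

```text
t 15.425 pos [ 0.5783 -0.1221  0.1201] yaw 155.0 tilt [-0.0008  0.0001] F [ 0.77 -1.05 -1.9 ] T [-0.102 -0.182 -0.   ] j6 -1.47 w 30.9
```

Nearly seated; press the last bit until the column is felt.

play_rows --pt "0 0 -0.001" --pt "0 0 -0.001" --pt "0 0 0" --turn '[0,0,0]'

```text
time: 15.8
tool_pos: [0.5784, -0.1222, 0.12]
tool_rot: [-0.001, 0.216, 0.976, 0.0]
contact_force: [-4.5, 1.5, 7.7]
gripper_width: 0.366
grasp_force: 61.4
```

```bash
python3 s.py
```

```text
t 15.8 pos [ 0.5784 -0.1222  0.12  ] yaw 155.01 tilt [-0.0009  0.0001] F [-4.51  1.53  7.68] T [0.214 0.898 0.04 ] j6 -1.47 w 31.3
```

play_rows --pt "-0.0006 0 0.001" --pt "-0.0002 -0.0001 0" --pt "-0.0002 -0.0001 0" --pt "-0.0002 0 0" --pt "-0.0002 -0.0001 0" --pt "-0.0001 -0.0001 0" --pt "-0.0002 0 0" --pt "-0.0002 -0.0001 0" --turn '[-10.5,-10.5,-10.5,-10.5,-10.5,-10.5,-10.5,-10.5]'

```text
time: 16.8
tool_pos: [0.578, -0.1227, 0.12]
tool_rot: [0.001, 0.816, 0.578, 0.001]
contact_force: [2.6, 0.9, -0.9]
gripper_width: 0.363
grasp_force: 60.2
```

```bash
python3 s.py
```

```text
t 16.8 pos [ 0.578  -0.1227  0.12  ] yaw 70.67 tilt [0.0007 0.0012] F [ 2.63  0.9  -0.93] T [ 0.127 -0.579  0.085] j6 0.0 w 31.0
```

play_rows --pt "0.0004 0 0" --pt "0 0.0001 0" --pt "0 0.0001 0" --pt "0 0.0001 0" --pt "0 0.0001 0" --pt "0 0.0001 0" --pt "0 0.0001 0" --pt "0 0 0" --turn '[-10.5,-10.5,-10.5,-10.5,-10.5,-10.5,-10.5,-10.5]'

```text
time: 17.8
tool_pos: [0.5777, -0.1219, 0.12]
tool_rot: [-0.0, 0.993, -0.116, 0.0]
contact_force: [-0.1, 1.5, 0.6]
gripper_width: 0.366
grasp_force: 60.4
```

```bash
python3 s.py
```

```text
t 17.8 pos [ 0.5777 -0.1219  0.12  ] yaw 346.68 tilt [-0.0004  0.0003] F [-0.15  1.46  0.64] T [ 0.175 -0.124  0.04 ] j6 1.47 w 31.3
```

play_rows --pt "0 0.0002 0" --pt "0 0 0" --pt "0 0 0" --pt "0.0001 0 0" --pt "0 0 0" --pt "0.0001 0 0" --pt "0 0 0" --pt "0.0001 0 0" --turn '[-10.5,-10.5,-10.5,-10.5,-10.5,-10.5,-10.5,-10.5]'

```text
time: 18.8
tool_pos: [0.5784, -0.1215, 0.12]
tool_rot: [0.001, -0.661, 0.751, -0.0]
contact_force: [2.9, 3.3, -0.6]
gripper_width: 0.366
grasp_force: 60.3
```

play_rows --pt "0 0 0" --pt "0 0 0" --turn '[0,0]'

```text
time: 19.05
tool_pos: [0.5783, -0.1216, 0.12]
tool_rot: [0.001, -0.664, 0.748, -0.0]
contact_force: [3.2, 3.1, 1.6]
gripper_width: 0.369
grasp_force: 60.5
```

```bash
python3 s.py; python3 - <<'E'
from h import *
n='scene'; im=grab_frame(n); u=w2pix(n,[[.577,-.122,.09]])[0].astype(int); print(u)
a=cv2.resize(im[u[1]-50:u[1]+50,u[0]-50:u[0]+50],(600,600),interpolation=cv2.INTER_CUBIC); save(a,'s2.png')
E
```

```text
t 19.05 pos [ 0.5783 -0.1216  0.12  ] yaw 263.15 tilt [ 0.0009 -0.0002] F [3.24 3.12 1.63] T [ 0.547 -0.551 -0.01 ] j6 2.93 w 31.5
[352 212]
```

View pics/s2.png

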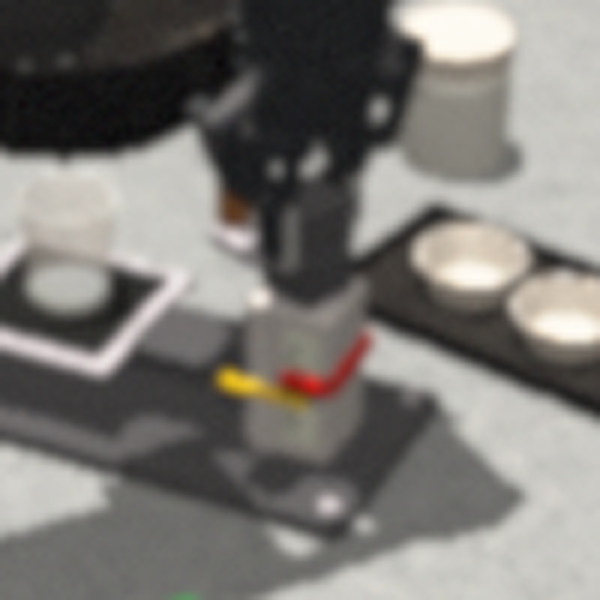

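play_rows --pt "0 0 0" --pt "0 0 0" --pt "0 0 0.02" --pt "0 0 0.03" --pt "0 0 0.01" --pt "0 0 0" --pt "0 0 0" --pt "0 0 0" --turn '[0,0,0,0,10.6,10.6,10.6,10.6]' --hand 0.05

```text
time: 20.1
tool_pos: [0.578, -0.1225, 0.1815]
tool_rot: [0.0, 0.89, -0.456, 0.001]
contact_force: [0.0, 0.5, 0.2]
gripper_width: 0.585
grasp_force: 0.0
```

play_rows --pt "0 0 0" --pt "0 0 0" --pt "0 0 0" --pt "0 0 0" --pt "0 0 0" --pt "0 0 0" --pt "0 0 0" --pt "0 0 0" --turn '[10.6,10.6,10.6,10.6,10.6,10.6,10.6,10.6]'

```text
time: 21.1
tool_pos: [0.578, -0.1225, 0.1814]
tool_rot: [0.001, 0.965, 0.264, 0.001]
contact_force: [-1.0, -0.7, -0.3]
gripper_width: 0.582
grasp_force: 0.0
```

play_rows --pt "0 0 0" --pt "0 0 0" --pt "0 0 0" --pt "0 0 0" --pt "0 0 0" --pt "0 0 0" --pt "0 0 0" --turn '[10.6,10.6,10.6,10.6,10.4,0,0]'

```text
time: 21.98
tool_pos: [0.5779, -0.1223, 0.1805]
tool_rot: [0.0, 0.75, 0.662, 0.0]
contact_force: [-0.0, 0.5, -0.7]
gripper_width: 0.588
grasp_force: 0.0
```

```bash
python3 s.py
```

```text
t 21.975 pos [ 0.5779 -0.1223  0.1805] yaw 82.86 tilt [0.0004 0.0001] F [-0.05  0.48 -0.75] T [ 0.022  0.006 -0.008] j6 -0.21 w 50.2
```

play_rows --pt "0 0 -0.02" --pt "0 0 -0.025" --pt "0 0 -0.0145" --pt "0 0 0" --pt "0 0 0" --turn '[0,0,0,0,0]'

```text
time: 22.6
tool_pos: [0.5782, -0.1222, 0.1207]
tool_rot: [0.0, 0.749, 0.663, 0.0]
contact_force: [-0.2, -0.5, -0.2]
gripper_width: 0.587
grasp_force: 0.0
```

play_rows --pt "0 0 0" --pt "0 0 0" --pt "0 0 0" --pt "0 0 0" --turn '[0,0,0,0]' --hand 0

```text
time: 23.1
tool_pos: [0.5784, -0.1224, 0.1215]
tool_rot: [0.001, 0.749, 0.663, 0.0]
contact_force: [-1.9, -0.4, 5.3]
gripper_width: 0.367
grasp_force: 60.5
```

```bash
python3 s.py
```

```text
t 23.1 pos [ 0.5784 -0.1224  0.1215] yaw 83.01 tilt [0.0009 0.0005] F [-1.87 -0.45  5.33] T [0.058 0.2   0.043] j6 -0.21 w 31.3
```

play_rows --pt "0 0 0" --pt "0 0 0" --pt "0 0 0" --pt "0 0 0" --pt "0 0 0" --turn '[-10,-10,-10,-6,-4]'

```text
time: 23.72
tool_pos: [0.5782, -0.1222, 0.1216]
tool_rot: [0.0, 0.931, 0.366, 0.0]
contact_force: [-2.1, 0.1, 6.1]
gripper_width: 0.363
grasp_force: 60.8
```

```bash
python3 s.py
```

```text
t 23.725 pos [ 0.5782 -0.1222  0.1216] yaw 42.89 tilt [0.0005 0.0005] F [-2.06  0.06  6.08] T [0.084 0.364 0.125] j6 0.49 w 31.0
```

play_rows --pt "0 0 0" --pt "0 0 0" --turn '[-4,-4]'

```text
time: 23.98
tool_pos: [0.5782, -0.1222, 0.1216]
tool_rot: [0.0, 0.954, 0.3, 0.001]
contact_force: [-1.8, 0.9, 6.5]
gripper_width: 0.366
grasp_force: 60.8
```

```bash
python3 s.py
```

```text
t 23.975 pos [ 0.5782 -0.1222  0.1216] yaw 34.9 tilt [0.0004 0.0005] F [-1.85  0.86  6.52] T [0.071 0.351 0.134] j6 0.63 w 31.2
```

play_rows --pt "0 0 -0.0" --pt "-0.0003 0 0.001" --pt "0 0 0" --turn '[-4,-4,-4]'

```text
time: 24.35
tool_pos: [0.5781, -0.1222, 0.1216]
tool_rot: [0.0, 0.98, 0.198, 0.001]
contact_force: [1.6, 0.4, 0.9]
gripper_width: 0.366
grasp_force: 60.1
```

```bash
python3 s.py
```

```text
t 24.35 pos [ 0.5781 -0.1222  0.1216] yaw 22.9 tilt [0.0005 0.001 ] F [1.57 0.38 0.87] T [ 0.016 -0.199  0.166] j6 0.84 w 31.3
```

play_rows --pt "0 0 0" --pt "0 0 0" --pt "0 0 0" --turn '[-3,-3,-3]'

```text
time: 24.72
tool_pos: [0.5781, -0.1222, 0.1216]
tool_rot: [0.0, 0.993, 0.121, 0.001]
contact_force: [1.3, -0.6, 1.3]
gripper_width: 0.365
grasp_force: 60.2
```

```bash
python3 s.py
```

```text
t 24.725 pos [ 0.5781 -0.1222  0.1216] yaw 13.93 tilt [0.0003 0.0009] F [ 1.3  -0.61  1.27] T [-0.021 -0.182  0.153] j6 0.99 w 31.1
```

```bash
cat > av.py <<'E'
from h import *
import sys
v=[]
for i in range(6):
    grab_frame('wrist'); v.append(state()['ft_torque'][2])
s=state(); print('Tz',np.round(v,3),np.mean(v).round(3),'F',s['contact_force'].round(2),'t',s['time'])
E
python3 av.py
```

```text
Tz [ 0.065  0.004 -0.001 -0.009 -0.07   0.021] 0.002 F [ 2.38 -0.4   2.53] t 25.025
```

play_rows --pt "0 0 0" --pt "0 0 0" --pt "0 0 0" --turn '[-4,-4,-4]'

```text
time: 25.4
tool_pos: [0.578, -0.1221, 0.1216]
tool_rot: [0.0, 1.0, 0.017, 0.001]
contact_force: [2.1, 0.2, 2.4]
gripper_width: 0.366
grasp_force: 60.3
```

```bash
python3 s.py; python3 av.py
```

```text
t 25.4 pos [ 0.578  -0.1221  0.1216] yaw 1.93 tilt [0.0001 0.0008] F [2.11 0.18 2.36] T [ 0.03  -0.426  0.187] j6 1.2 w 31.3
Tz [ 0.078 -0.006 -0.027 -0.022 -0.065  0.   ] -0.007 F [4.27 0.91 3.58] t 25.7
```

play_rows --pt "0 0 0.0003" --pt "0.0003 0 0" --pt "0 0 0" --turn '[-4,-4,-4]'

```text
time: 26.08
tool_pos: [0.578, -0.1221, 0.1216]
tool_rot: [0.0, 0.996, -0.088, 0.0]
contact_force: [3.3, 0.3, 3.0]
gripper_width: 0.364
grasp_force: 60.3
```

```bash
python3 s.py
```

```text
t 26.075 pos [ 0.578  -0.1221  0.1216] yaw 349.96 tilt [0.     0.0004] F [3.3  0.31 3.02] T [ 0.109 -0.565  0.268] j6 1.41 w 31.1
```

play_rows --pt "0 0 0" --pt "0 0 0" --pt "0 0 0" --turn '[-4,-4,-4]'

```text
time: 26.45
tool_pos: [0.578, -0.1221, 0.1216]
tool_rot: [-0.0, 0.982, -0.191, 0.0]
contact_force: [4.2, 1.1, 1.6]
gripper_width: 0.363
grasp_force: 60.3
```

```bash
python3 s.py
```

```text
t 26.45 pos [ 0.578  -0.1221  0.1216] yaw 337.97 tilt [-0.      0.0004] F [4.16 1.08 1.63] T [ 0.111 -0.53   0.368] j6 1.62 w 31.0
```

```bash
python3 av.py
```

```text
Tz [0.213 0.153 0.182 0.131 0.136 0.083] 0.15 F [4.05 0.84 3.46] t 26.75
```

play_rows --pt "0 0 0" --pt "0 0 0" --pt "0 0 0" --pt "0 0 0.02" --pt "0 0 0.03" --pt "0 0 0.04" --pt "0 0 0.04" --pt "0 0 0" --turn '[0,0,0,0,0,0,0,0]' --hand 0.05

```text
time: 27.75
tool_pos: [0.58, -0.1229, 0.2582]
tool_rot: [0.001, 0.982, -0.191, 0.005]
contact_force: [-0.0, 0.3, 0.5]
gripper_width: 0.584
grasp_force: 0.0
```

```bash
python3 s.py; python3 - <<'E'
from h import *
n='scene'; im=grab_frame(n); u=w2pix(n,[[.577,-.122,.09]])[0].astype(int); print(u)
a=cv2.resize(im[u[1]-50:u[1]+50,u[0]-50:u[0]+50],(600,600),interpolation=cv2.INTER_CUBIC); save(a,'s3.png')
E
```

```text
t 27.75 pos [ 0.58   -0.1229  0.2582] yaw 338.01 tilt [0.0008 0.0051] F [-0.01  0.27  0.54] T [-0.007  0.052 -0.015] j6 1.62 w 49.8
[352 212]
```

View pics/s3.png

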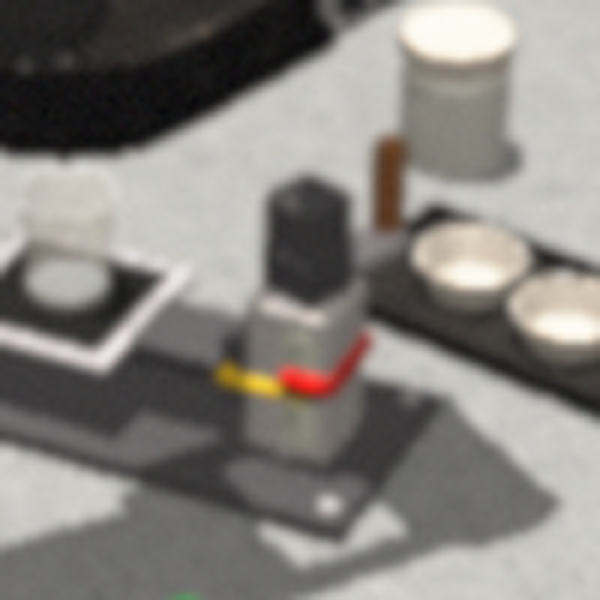

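The picture shows the crank's hub flush on the column (around 310,295). The yellow pointer is up under the red clip (around 300,385), and the glass stands upright on the plate (around 65,235). I'm handing it in.

```bash
python3 -c "
from plant import *
print(job_done())"
```

```text
the job is handed in; nothing more can be done
None
```

I handed the job in at about 28 s of robot time, with no verdict returned. The crank is fully on the drive, the pointer is wound up against the pad, and the glass is upright on the plate. The last winding push read about 3.5 to 5 N above free winding (noisy), so it may be firmer than the 2 to 3 N asked and close to the strain limit.

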